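# Set the pressure lever of a pattern-card roller press

### The arm

A 7-joint arm with a two-finger parallel gripper is mounted at the origin on the work surface. World frame = base frame: x ahead of the robot, y to its left, z up, the work surface at z = 0. Lengths are in m, angles in rad, forces in N, time in s.
With the tool pointing down it reaches from about 0.425 to 0.875 m from the base axis. Payload 4.7 kg.
Tool frame: the origin (TCP) lies midway between the tips of the shut fingers; the grasp point (between the pads) lies ctrl.grasp_offset behind it (ctrl.grasp_offset is the distance from the TCP to the grasp point, in m); z points along the fingers, y is the line along which they close (so a half turn about z gives the same grasp; the last joint's range is limited). The gripper opens to 87 mm and grips with 3 to 60 N. Pads are 19 mm wide; open, the fingers measure 117 mm over their backs; the gripper's body (75 mm by 190 mm) begins 51 mm behind the grasp point.
Start: joints at [1.33, 0.321, -0.07, 1.45, 0.023, 1.371, -0.057], TCP at [0.164, -0.629, 0.223] pointing down, gripper open.
Joint ranges: [-2.86, 2.86], [-0.3, 2.09], [-1.38, 1.24], [0.06, 2.45], [-1.56, 4.7], [0.09, 2.05], [-2.69, 2.69]. Speed limits (rad/s): [2.57, 2.57, 3.14, 3.14, 3.14, 3.14, 3.14].

### API

Orientations are given as a rotation vector (axis times angle).
In Python, from bench import ctrl gives the robot as it stands. The module is installed in compiled form; this text tells all that it offers.
- The arm moves only by the tool jog_arm, never from a script. Its argument "moves" is one flat list of numbers, 7 for each row, row after row: the shift along the tool's x, y, z in units of 30 cm (1.0 is 30 cm), then the turn, a rotation vector about the tool's x, y, z in units of 60 degrees (1.0 is 60 degrees), then the gripper's target within -1 to 1 (fully open at 1, half-way at 0, shut at -1). In form: [x, y, z, wx, wy, wz, fingers, x, y, z, wx, wy, wz, fingers, ...]. A call has exactly 8 rows; each row is the pose to reach, as a shift and turn from the pose commanded when the call began, along the tool's axes at that moment; what a row does not reach only later rows make up. A row lasts 1/8 s, in which the tool goes at most 62.5 mm and 10.7 degrees, less where a joint would pass 70% of its speed; a pose out of reach is approached as far as the arm can. A call with a number of a shift or a turn outside -1 to 1 is refused whole. A call with a gripper value outside its range is refused whole. The fingers move at their own pace and stop on an object; "newtons" is the grip in N (left out, the last holds). Time passes only in rows, so rows that repeat a pose let the fingers close, or fill a call up. It gives the time, the measured TCP pose, the force, the opening and the grip force at its end, in the units of the state.
- ctrl.get_state(): the state, without advancing time (a new reading comes with each control period).
- ctrl.get_image(name): name is "scene" or "top" or "wrist"; returns a dict with "pixels" (400x640x3 uint8, red, green, blue), "fx", "fy", "cx", "cy" (pixels), "xyz" and "rotation" of the camera in the world; the wrist camera has in their place "tool_from_camera" (4x4, takes a point from camera to tool coordinates, whose origin is the TCP and whose axes are the flange's). Camera axes: x right, y up, looking along -z (the intrinsics and any distortion apply to the point x, -y, -z); pixel columns grow to the right and rows downward; lengths in m; the calibration is good to about 2 mm. A picture is of the moment at which its call begins: read the wrist's pose just before it. There is no depth.
- ctrl.close_job(): hands the job in; it is judged then, once.
The state is a dict: "time": time; "joint_positions": joint angles; "qd": joint speeds; "joint_torque": joint torques, N m; "position": TCP position; "tool_rot": TCP orientation; "ft_force": force on the tool from outside, world axes, zero at the start; "torque": the same for the moment, N m; "grip_width": opening from 0.0 (shut) to 1.0 (fully open); "grip_force": force on a finger pad.
Only numpy, scipy, OpenCV 4.12 (cv2) and the standard library are available. Lean on these libraries where they do the work, as an engineer would, in place of code of your own. Each camera call takes 0.05 s, during which the arm holds its last target. There are 200 camera calls.

### The job

The card press on the pattern table is idling, its orange-knobbed lever resting in the middle notch of the sloping gate. Lift the lever up the slope out of that notch, carry it along the slot and let it down fully home in the notch that stands over the green tile, then let go. Leave the tape dispenser, pencil tin, pattern weight and shears where they are.

Things in the scene. Friction and masses are not known exactly. Their poses are not given: they have to be found in the camera images.
- press: Table-top roller press for pattern card, fixed to the table, standing elsewhere each time: grey base 300 x 340 mm on a dark plinth, white cheeks. Origin: centre of the underside, on the table. x points from the control side (facing the robot) to the back, y along the rollers, z up. Posts and cheeks start at |y| = 155 mm.
- gate_mid (a point): Middle of the gate's middle notch, on the top face of the aluminium gate plate (300 mm along y, 98 mm up the slope), at (-30, 0, 160) mm in the press frame. The plate slopes up to the back at 25 degrees, so its outward normal leans 25 degrees from vertical towards the robot: normal (-0.423, 0, 0.906), up the slope (0.906, 0, 0.423) in press axes.
- notch_row (a point): Middle of the slot, which runs along press y, 28 mm up the slope from gate_mid. Five notches open up the slope into it, at y = -80, -40, 0, 40, 80 mm in the press frame, each 17 mm wide; the metal teeth between are 23 mm wide, with rounded tips.
- light_bar (a point): Middle of the light bar, a 20 mm tube along y carried on two posts at y = +/-165 mm, at (-2, 0, 335) mm in the press frame. It overhangs the back of the gate: a gripper held vertically strikes it when the lever is lifted, one held along the plate's normal passes clear.
- knob (a point): Centre of the lever's orange knob: a cylinder 28 mm in diameter, 36 mm long, axis along the gate's normal, on a 10 mm steel pin standing out of the slot. It is 62 mm out from the plate (knob's lower end 44 mm off it). With the lever home in the middle notch it is at (-56, 0, 216) mm in the press frame. The lever moves only parallel to the plate and does not turn.
- lever_lift (a joint): How far the lever is up the slope from the foot of its notch, m: 0 fully home, 0.032 at the top of its travel. Above 0.024 it passes freely over the teeth. A spring draws it home with 4 N (home) to 6 N (top).
- lever_slide (a joint): Where the lever is along the slot, m, = the knob's y in the press frame: 0 at the middle notch (start), -0.08, -0.04, 0.04, 0.08 at the others, with about 3 mm of play either way in a notch. Light friction (about 1 N), no spring.
- tile_green: Green tile, 24 x 24 x 10 mm, fixed on the ledge in front of the gate straight below the notch it marks: same y in the press frame as its notch, at press x = -94 mm. Origin: centre of the underside, 132 mm above the table; axes parallel to the press's. The four tiles sit in a different order each time, the middle notch has none.
- tile_yellow: Yellow tile, same size, marks another notch.
- tile_blue: Blue tile, same size, marks another notch.
- tile_red: Red tile, same size, marks another notch.
- tape: Black tape dispenser, loose, 150 x 55 mm, 92 mm high, beside the press. Origin at the centre of its underside.
- tin: Blue pencil tin, loose, 72 mm in diameter, 100 mm high, pencils up to 165 mm, beside the press. Origin at the centre of its underside.
- weight: Dark steel pattern weight, loose, 68 mm in diameter, 42 mm high, on the table between robot and press. Origin at the centre of its underside.
- shears: Black-handled shears lying on the table in front of the press, loose, 220 x 80 mm, 12 mm high. Origin at the pivot.

How it is judged:
On the way, in this order (a step that is already met when the one before it is completed fails the run):
1. the lever is lifted clear of its notch (value of joint lever_lift above 0.02 m), for 0.1 s.
2. the lever is fully home in the notch over the green tile (value of joint lever_lift below 0.004 m and y of knob in the frame of tile_green between -0.01 and 0.01 m), for 0.2 s.
At the end, for the whole second after the job is handed in: The lever rests in the notch over the green tile: within 4 mm of the foot of the notch and within 10 mm of the tile's middle along the slot, at rest and let go (all of step 2 and velocity of joint lever_lift between -0.01 and 0.01 m/s); the robot touches nothing.
It fails at once if the tape dispenser is moved by more than 25 mm (distance of tape from where it was at the start of the episode above 0.025 m).
It fails at once if the pencil tin is moved by more than 25 mm (distance of tin from where it was at the start of the episode above 0.025 m).
It fails at once if the pattern weight is moved by more than 25 mm (distance of weight from where it was at the start of the episode above 0.025 m).
It fails at once if the shears are moved by more than 25 mm (distance of shears from where it was at the start of the episode above 0.025 m).
It also fails if it takes over 38 s, if anything falls off the work surface, if the arm or the gripper's body presses on something with over 40 N, if the wrist force passes 120 N, or if a joint passes its speed limit or range.

## Working session

There is one attempt and no reset: what is moved stays moved. The work goes in short steps, Python scripts to look and compute and a tool call to move; the robot and the scene stay as the last step left them, time stands still between calls to the robot, and variables do not carry over. Pictures are saved under pics/ and viewed, at most 10 in all, crops included, and the job is handed in when it is done.

Besides the shell and the picture viewer there is one more tool, called after "Request:" by a JSON object that holds its "method" and its "body", one argument or row to a line. jog_arm: Moves the arm, as the interface text tells. Its arguments: {"type":"object","properties":{"moves":{"type":"array"},"newtons":{"type":"number"}},"required":["moves"]}

```bash
mkdir -p pics; python3 - <<'E'
from bench import ctrl
import cv2,numpy as np
s=ctrl.get_state();print(s['position'],s['tool_rot'],ctrl.grasp_offset,s['time'])
for n in("scene","top"):
    d=ctrl.get_image(n);cv2.imwrite(f"pics/{n}.png",d["pixels"][:,:,::-1])
    print({k:np.round(v,4).tolist() for k,v in d.items() if k!="pixels"})
    np.savez(f"{n}.npz",**d)
E
```

```text
[ 0.16358682 -0.62849562  0.22145457] [-3.11426057e+00 -3.98802180e-01  6.05417790e-04] 0.0187 0.0
{'fx': 482.1412, 'fy': 482.1412, 'cx': 320.7341, 'cy': 199.7781, 'xyz': [1.5085, -0.1055, 1.1157], 'rotation': [0.6694, 0.5917, 1.3267]}
{'fx': 516.5774, 'fy': 516.5774, 'cx': 315.7935, 'cy': 201.8615, 'xyz': [0.339, 0.0219, 1.3937], 'rotation': [0.1324, -0.1554, -1.5781]}
```

View pics/scene.png

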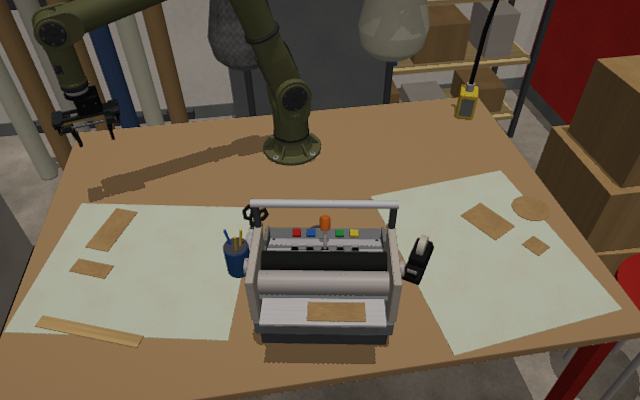

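View pics/top.png

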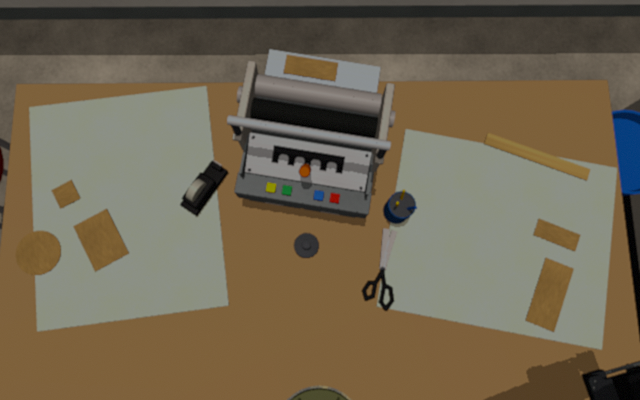

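The top view shows the knob near (305,171), with tiles from left to right: yellow (271,187), green (287,190), blue (318,196) and red (335,198). Green is therefore the +y neighbour of the middle notch. The weight is at (306,245), the shears near (380,280) and the tin at (400,207).

```bash
cat > h.py <<'E'
import numpy as np,cv2
from scipy.spatial.transform import Rotation as R
def ray(d,u,v):
    r=R.from_rotvec(d['rotation']).as_matrix() if np.shape(d['rotation'])==(3,) else d['rotation']
    k=np.array([(u-d['cx'])/d['fx'],-(v-d['cy'])/d['fy'],-1]);k=r@k
    return np.array(d['xyz']),k/np.linalg.norm(k)
def plane(d,uv,z):
    o,k=ray(d,*uv);return o+k*(z-o[2])/k[2]
def tri(a,b):
    A=0;B=0
    for o,k in(a,b):
        P=np.eye(3)-np.outer(k,k);A=A+P;B=B+P@o
    p=np.linalg.solve(A,B);return p,[np.linalg.norm(np.cross(k,p-o)) for o,k in(a,b)]
H={'knob':(5,14),'yellow':(25,35),'green':(50,75),'blue':(100,120),'red':(0,3)}
def blob(px,c,box):
    h=cv2.cvtColor(px,cv2.COLOR_RGB2HSV);x0,x1,y0,y1=box
    lo,hi=H[c];m=((h[...,0]>=lo)&(h[...,0]<=hi)&(h[...,1]>170)&(h[...,2]>90)).astype(np.uint8)
    w=np.zeros_like(m);w[y0:y1,x0:x1]=m[y0:y1,x0:x1]
    n,l,s,ce=cv2.connectedComponentsWithStats(w);i=1+np.argmax(s[1:,4]);return ce[i],s[i]
E
python3 - <<'E'
from h import *
S=dict(np.load('scene.npz'));T=dict(np.load('top.npz'))
bt=(255,350,160,208);bs=(285,365,212,240)
P={}
for c in H:
    a,sa=blob(T['pixels'],c,bt);b,sb=blob(S['pixels'],c,bs)
    p,e=tri(ray(T,*a),ray(S,*b));print(c,a.round(1),sa[2:],b.round(1),sb[2:],p.round(4),np.round(e,4),plane(T,a,.142).round(4), plane(S,b,.142).round(4))
    P[c]=plane(T,a,.142)
y=P['yellow']-P['red'];print(np.linalg.norm(y),np.degrees(np.arctan2(-y[0],y[1])))
for n,uv,z in(('weight',(306,245),.042),('tin',(400,207),.1),('tape',(204,188),.05),('shears',(380,280),.01)):print(n,plane(T,uv,z).round(3))
E
```

```text
knob [304.6 170.3] [10 12 73] [324.6 222.4] [ 10  16 143] [0.6325 0.0278 0.2153] [0.0005 0.0005] [0.6508 0.0287 0.142 ] [0.5611 0.0382 0.142 ]
yellow [270.7 187.3] [10 10 83] [353.5 232. ] [ 8  5 40] [0.6089 0.1126 0.1395] [0.0007 0.0007] [0.6085 0.1131 0.142 ] [0.6112 0.1114 0.142 ]
green [286.7 189.8] [ 9  9 66] [339.6 231.4] [ 8  5 20] [0.6018 0.0737 0.1413] [0.0001 0.0001] [0.6016 0.0736 0.142 ] [0.6024 0.0737 0.142 ]
blue [318.2 195.1] [ 9  9 71] [310.6 232.5] [ 8  6 47] [ 0.5885 -0.0051  0.1364] [0.0006 0.0006] [ 0.5875 -0.0043  0.142 ] [ 0.5937 -0.0063  0.142 ]
red [334.3 197.7] [10 10 78] [296.4 231.9] [ 8  7 55] [ 0.5811 -0.0443  0.1378] [0.0001 0.0001] [ 0.5803 -0.0439  0.142 ] [ 0.5851 -0.0447  0.142 ]
0.15950669155829617 -10.150499226432249
weight [0.474 0.028 0.042]
tin [ 0.563 -0.213  0.1  ]
tape [0.628 0.296 0.05 ]
shears [ 0.382 -0.168  0.01 ]
```

The tiles span 159.5 mm (160 expected). The triangulated knob agrees with the press frame derived from the tiles to about 1 mm, with a yaw of -10.15°. The target notch is at y=+40.

```bash
cat >> h.py <<'E'
psi=np.radians(-10.15);X=np.array([np.cos(psi),np.sin(psi),0]);Y=np.array([-X[1],X[0],0]);Z=np.array([0,0,1.])
N=-.4226*X+.9063*Z;U=.9063*X+.4226*Z;K=np.array([.6322,.0279,.2158]);G=.0187
RT=np.column_stack([U,-Y,-N])
def tgt(out,up=0,y=0): return K+(out-G)*N+up*U+y*Y   # TCP for grasp point `out` beyond knob centre
def delta(p,s,Rt=RT,pos=None,rot=None):
    Rc=R.from_rotvec(s['tool_rot'] if rot is None else rot).as_matrix();c=np.array(s['position'] if pos is None else pos)
    return (Rc.T@(p-c)/.3).round(4),(R.from_matrix(Rc.T@Rt).as_rotvec()/np.radians(60)).round(4)
E
python3 - <<'E'
from h import *
from bench import ctrl
s=ctrl.get_state()
print(delta(np.array([.33,-.42,.42]),s)); print(tgt(.11),delta(tgt(.11),s))
E
```

```text
(array([ 0.7118, -0.5341, -0.6606]), array([-0.0916,  0.4106,  0.4056]))
[0.59422046 0.03469939 0.29854519] (array([ 1.9463, -1.778 , -0.2538]), array([-0.0916,  0.4106,  0.4056]))
```

Request:
{"method": "jog_arm", "body": {
  "moves": [0, 0, -0.4, 0, 0.05, 0.05, 1, 0.2, -0.15, -0.6, -0.03, 0.15, 0.15, 1, 0.4, -0.3, -0.66, -0.06, 0.25, 0.25, 1, 0.55, -0.4, -0.66, -0.08, 0.35, 0.35, 1, 0.71, -0.53, -0.66, -0.092, 0.41, 0.406, 1, 0.71, -0.53, -0.66, -0.092, 0.41, 0.406, 1, 0.71, -0.53, -0.66, -0.092, 0.41, 0.406, 1, 0.71, -0.53, -0.66, -0.092, 0.41, 0.406, 1]
}}

```text
time: 1.1
position: [0.3293, -0.4217, 0.4203]
tool_rot: [3.016, -0.268, 0.667]
ft_force: [-0.2, -0.4, -0.4]
grip_width: 1.002
grip_force: 0.0
```

```bash
python3 - <<'E'
from h import *
from bench import ctrl
s=ctrl.get_state();print(s['position'],s['joint_positions'],s['time'],s['ft_force'])
print(delta(np.array([.48,-.15,.40]),s)); print(delta(tgt(.11),s))
E
```

```text
[ 0.32931236 -0.42166159  0.42027431] [ 1.30197683 -0.16950072 -0.18062053  1.65226949 -0.3831719   1.3982984
 -0.6111137 ] 1.1 [-0.15858497 -0.35889712 -0.41859559]
(array([ 0.2755, -0.9803,  0.2   ]), array([0.0026, 0.0005, 0.0004]))
(array([ 0.3744, -1.6545,  0.6171]), array([0.0026, 0.0005, 0.0004]))
```

Request:
{"method": "jog_arm", "body": {
  "moves": [0.05, -0.15, 0.03, 0, 0, 0, 1, 0.1, -0.32, 0.06, 0, 0, 0, 1, 0.15, -0.5, 0.1, 0, 0, 0, 1, 0.2, -0.67, 0.13, 0, 0, 0, 1, 0.25, -0.84, 0.17, 0, 0, 0, 1, 0.28, -0.98, 0.2, 0, 0, 0, 1, 0.28, -0.98, 0.2, 0, 0, 0, 1, 0.28, -0.98, 0.2, 0, 0, 0, 1]
}}

```text
time: 2.1
position: [0.4978, -0.1553, 0.3945]
tool_rot: [3.033, -0.265, 0.638]
ft_force: [-0.4, -1.5, -0.2]
grip_width: 0.999
grip_force: 0.0
```

```bash
python3 - <<'E'
from h import *
from bench import ctrl
s=ctrl.get_state();print(s['position'],s['joint_positions'],s['time'],s['ft_force'])
print(delta(tgt(.11),s))
E
```

```text
[ 0.49783715 -0.15530613  0.39453354] [ 0.29801881 -0.29829048 -0.00879298  1.80001984 -0.05619851  1.22906404
 -1.44834459] 2.1 [-0.3843462  -1.53822437 -0.18623837]
(array([ 0.0597, -0.6779,  0.3789]), array([-0.0052,  0.0212,  0.0015]))
```

Request:
{"method": "jog_arm", "body": {
  "moves": [0.06, -0.12, 0.12, 0, 0.02, 0, 1, 0.06, -0.25, 0.25, 0, 0.02, 0, 1, 0.06, -0.4, 0.38, 0, 0.02, 0, 1, 0.06, -0.55, 0.38, 0, 0.02, 0, 1, 0.06, -0.68, 0.38, 0, 0.02, 0, 1, 0.06, -0.68, 0.38, 0, 0.02, 0, 1, 0.06, -0.68, 0.38, 0, 0.02, 0, 1, 0.06, -0.68, 0.38, 0, 0.02, 0, 1]
}}

```text
time: 3.1
position: [0.595, 0.0311, 0.3]
tool_rot: [3.02, -0.275, 0.672]
ft_force: [-0.6, 0.2, 0.2]
grip_width: 0.998
grip_force: 0.0
```

```bash
python3 - <<'E'
from h import *
from bench import ctrl
s=ctrl.get_state();print(s['position'],s['joint_positions'],s['time'],s['ft_force'])
print(delta(tgt(.11),s),delta(tgt(.004),s))
d=ctrl.get_image('wrist');cv2.imwrite('pics/w1.png',d['pixels'][:,:,::-1])
M=np.linalg.inv(d['tool_from_camera']);Rc=R.from_rotvec(s['tool_rot']).as_matrix()
for off in(.018,0):
    k=K+off*N
    c=M@np.r_[Rc.T@(k-s['position']),1];print('expect knob px',d['cx']+d['fx']*c[0]/-c[2],d['cy']-d['fy']*c[1]/-c[2])
E
```

```text
[0.59504676 0.03105819 0.29996599] [ 0.18564467 -0.12921937 -0.3394495   1.84946549  0.11416456  1.0013696
 -1.95406851] 3.1 [-0.58267344  0.22474961  0.23641293]
(array([-0.0065, -0.0114,  0.0023]), array([-0.0018, -0.0014, -0.0046])) (array([-0.007 , -0.0108,  0.3556]), array([-0.0018, -0.0014, -0.0046]))
expect knob px 314.2276406682527 214.06531210777115
expect knob px 314.4423033454219 207.8251229053433
```

View pics/w1.png

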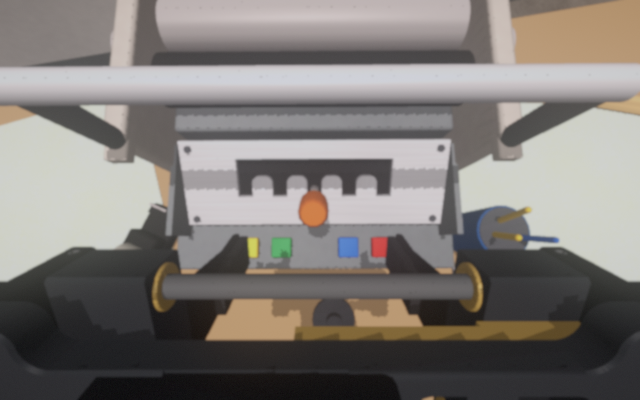

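The wrist view puts the knob at about (314,209), where (314,211) was expected. The green tile at (282,247) marks the next notch to the left. I'll descend along the normal and grip.

Request:
{"method": "jog_arm", "body": {
  "moves": [-0.007, -0.011, 0.06, 0, 0, -0.005, 1, -0.007, -0.011, 0.14, 0, 0, -0.005, 1, -0.007, -0.011, 0.22, 0, 0, -0.005, 1, -0.007, -0.011, 0.3, 0, 0, -0.005, 1, -0.007, -0.011, 0.355, 0, 0, -0.005, 1, -0.007, -0.011, 0.355, 0, 0, -0.005, 1, -0.007, -0.011, 0.355, 0, 0, -0.005, 1, -0.007, -0.011, 0.355, 0, 0, -0.005, 1]
}}

```text
time: 4.15
position: [0.6387, 0.0304, 0.2042]
tool_rot: [3.021, -0.26, 0.676]
ft_force: [0.3, 0.9, -1.0]
grip_width: 0.999
grip_force: 0.0
```

Request:
{"method": "jog_arm", "body": {
  "moves": [0, 0, 0, 0, 0, 0, 0, 0, 0, 0, 0, 0, 0, -0.3, 0, 0, 0, 0, 0, 0, -0.6, 0, 0, 0, 0, 0, 0, -0.8, 0, 0, 0, 0, 0, 0, -0.8, 0, 0, 0, 0, 0, 0, -0.8, 0, 0, 0, 0, 0, 0, -0.8, 0, 0, 0, 0, 0, 0, -0.8],
  "newtons": 40
}}

```text
time: 5.15
position: [0.6382, 0.03, 0.2028]
tool_rot: [3.021, -0.26, 0.673]
ft_force: [0.1, -1.4, 0.4]
grip_width: 0.309
grip_force: 40.0
```

```bash
python3 - <<'E'
from h import *
from bench import ctrl
s=ctrl.get_state();print(s['position'],s['joint_positions'],s['time'],s['ft_force'],s['grip_width'],s['grip_force'])
print(delta(tgt(.004),s),delta(tgt(.004,.028),s),delta(tgt(.004,.028,.04),s))
E
```

```text
[0.63821743 0.02996029 0.20277395] [ 0.18157116  0.02638824 -0.35522963  1.90545715  0.21031244  0.80639779
 -2.0291397 ] 5.15 [ 0.09606347 -1.4479158   0.3506609 ] 0.30897302075832744 39.99999277526513
(array([0.0015, 0.0103, 0.0018]), array([-0.0034, -0.0017,  0.0041])) (array([0.0948, 0.0107, 0.0019]), array([-0.0034, -0.0017,  0.0041])) (array([ 0.0954, -0.1226,  0.0024]), array([-0.0034, -0.0017,  0.0041]))
```

Request:
{"method": "jog_arm", "body": {
  "moves": [0.02, 0, 0, 0, 0, 0, -0.8, 0.045, 0, 0, 0, 0, 0, -0.8, 0.07, 0, 0, 0, 0, 0, -0.8, 0.094, 0, 0, 0, 0, 0, -0.8, 0.094, 0, 0, 0, 0, 0, -0.8, 0.094, 0, 0, 0, 0, 0, -0.8, 0.094, 0, 0, 0, 0, 0, -0.8, 0.094, 0, 0, 0, 0, 0, -0.8]
}}

```text
time: 6.15
position: [0.6616, 0.0263, 0.2137]
tool_rot: [3.022, -0.26, 0.666]
ft_force: [-6.3, 0.3, 2.4]
grip_width: 0.309
grip_force: 40.0
```

```bash
python3 - <<'E'
from h import *
from bench import ctrl
s=ctrl.get_state();print(s['position'],s['time'],s['ft_force'],s['grip_width'],s['grip_force'])
print(delta(tgt(.004,.028),s),delta(tgt(.004,.028,.04),s))
d=ctrl.get_image('wrist');cv2.imwrite('pics/w2.png',d['pixels'][:,:,::-1])
E
```

```text
[0.66164647 0.026325   0.21365591] 6.15 [-6.34166521  0.29723535  2.40667205] 0.3088812421214989 40.001162993721664
(array([0.0079, 0.0122, 0.0012]), array([-0.0031,  0.0024,  0.0045])) (array([ 0.0085, -0.1212,  0.0017]), array([-0.0031,  0.0024,  0.0045]))
```

View pics/w2.png

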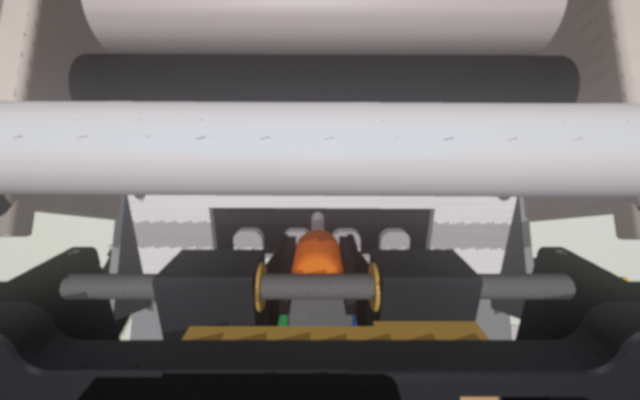

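The wrist view shows the pin at (318,220), inside the slot and above the tooth tips at row ~235. The lever has lifted about 26 mm and the knob is held at (318,255). Next I'll slide it towards green.

Request:
{"method": "jog_arm", "body": {
  "moves": [0.008, 0, 0, 0, 0, 0, -0.8, 0.01, -0.025, 0, 0, 0, 0, -0.8, 0.01, -0.05, 0, 0, 0, 0, -0.8, 0.01, -0.075, 0, 0, 0, 0, -0.8, 0.01, -0.1, 0, 0, 0, 0, -0.8, 0.01, -0.123, 0, 0, 0, 0, -0.8, 0.01, -0.123, 0, 0, 0, 0, -0.8, 0.01, -0.123, 0, 0, 0, 0, -0.8]
}}

```text
time: 7.2
position: [0.6704, 0.0635, 0.2147]
tool_rot: [3.024, -0.259, 0.666]
ft_force: [-7.2, 2.9, 0.4]
grip_width: 0.306
grip_force: 40.0
```

```bash
python3 - <<'E'
from h import *
from bench import ctrl
s=ctrl.get_state();print(s['position'],s['time'],s['ft_force'],s['grip_width'],s['grip_force'])
print(delta(tgt(.004,.0,.04),s),delta(tgt(.004,.028,.04),s))
d=ctrl.get_image('wrist');cv2.imwrite('pics/w3.png',cv2.resize(d['pixels'][190:350,180:460,::-1],None,fx=2.5,fy=2.5))
E
```

```text
[0.67043671 0.06345937 0.21468122] 7.2 [-7.2287119   2.86161969  0.40392573] 0.3057539656067743 40.00098708551377
(array([-0.0932,  0.0053,  0.0017]), array([-0.0043,  0.0028,  0.0052])) (array([0.0001, 0.0058, 0.0014]), array([-0.0043,  0.0028,  0.0052]))
```

View pics/w3.png

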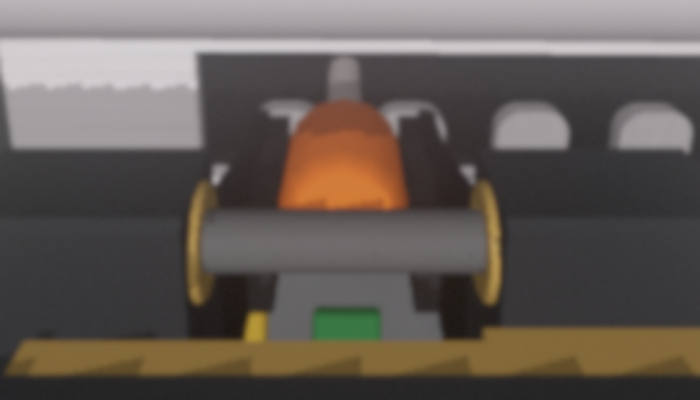

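The crop shows the pin at column 344. The tooth centres either side are at 292 and 412, so the notch centre is at 352 and the pin is about 2 mm left of it. I'll correct that and lower the lever.

Request:
{"method": "jog_arm", "body": {
  "moves": [0, 0.007, 0, 0, 0, 0, -0.8, -0.015, 0.007, 0, 0, 0, 0, -0.8, -0.035, 0.007, 0, 0, 0, 0, -0.8, -0.055, 0.007, 0, 0, 0, 0, -0.8, -0.075, 0.007, 0, 0, 0, 0, -0.8, -0.092, 0.007, 0, 0, 0, 0, -0.8, -0.095, 0.007, 0, 0, 0, 0, -0.8, -0.095, 0.007, 0, 0, 0, 0, -0.8]
}}

```text
time: 8.25
position: [0.6457, 0.0648, 0.2033]
tool_rot: [3.022, -0.259, 0.67]
ft_force: [-4.6, 0.7, 0.7]
grip_width: 0.305
grip_force: 40.0
```

```bash
python3 - <<'E'
from h import *
from bench import ctrl
s=ctrl.get_state();print(s['position'],s['time'],s['ft_force'],s['grip_width'],s['grip_force'])
print(delta(tgt(.004,.0,.04),s),R.from_rotvec(s['tool_rot']).as_matrix().T@s['ft_force'])
E
```

```text
[0.64572127 0.06480587 0.20332825] 8.25 [-4.55330475  0.73878767  0.6570737 ] 0.3052025661539819 40.000614509917796
(array([-0.003 , -0.0043,  0.0018]), array([-0.004 ,  0.0001,  0.0047])) [-3.90312434  0.04533761 -2.54434709]
```

Request:
{"method": "jog_arm", "body": {
  "moves": [-0.004, 0, 0, 0, 0, 0, -0.8, -0.008, 0, 0, 0, 0, 0, -0.8, -0.008, 0, 0, 0, 0, 0, -0.8, -0.008, 0, 0, 0, 0, 0, -0.8, -0.008, 0, 0, 0, 0, 0, 0.2, -0.008, 0, 0, 0, 0, 0, 0.7, -0.008, 0, 0, 0, 0, 0, 1, -0.008, 0, 0, 0, 0, 0, 1]
}}

```text
time: 9.25
position: [0.6448, 0.0643, 0.2034]
tool_rot: [3.021, -0.261, 0.674]
ft_force: [-0.1, 0.3, 0.1]
grip_width: 0.678
grip_force: 0.0
```

Request:
{"method": "jog_arm", "body": {
  "moves": [0, 0, 0, 0, 0, 0, 1, 0, 0, 0, 0, 0, 0, 1, 0, 0, -0.05, 0, 0, 0, 1, 0, 0, -0.12, 0, 0, 0, 1, 0, 0, -0.2, 0, 0, 0, 1, 0, 0, -0.28, 0, 0, 0, 1, 0, 0, -0.33, 0, 0, 0, 1, 0, 0, -0.33, 0, 0, 0, 1]
}}

```text
time: 10.25
position: [0.6034, 0.072, 0.2951]
tool_rot: [3.02, -0.26, 0.679]
ft_force: [0.5, 0.0, -0.8]
grip_width: 0.998
grip_force: 0.0
```

```bash
python3 - <<'E'
from h import *
from bench import ctrl
s=ctrl.get_state();print(s['position'],s['time'],s['ft_force'],s['grip_width'])
d=ctrl.get_image('wrist');cv2.imwrite('pics/w4.png',d['pixels'][:,:,::-1])
T=ctrl.get_image('top');S=ctrl.get_image('scene')
a,sa=blob(S['pixels'],'knob',(285,375,205,245));print('scene knob',a,sa)
M=np.linalg.inv(d['tool_from_camera']);Rc=R.from_rotvec(s['tool_rot']).as_matrix()
def px(k):
    c=M@np.r_[Rc.T@(k-s['position']),1];return d['cx']+d['fx']*c[0]/-c[2],d['cy']-d['fy']*c[1]/-c[2]
for up in(0,.01): print('expect',px(K+.04*Y+up*U))
print(blob(d['pixels'],'knob',(250,400,150,240)))
E
```

```text
[0.60342176 0.07201538 0.29513529] 10.25 [ 0.50541238  0.02261035 -0.7630998 ] 0.9984922709682225
scene knob [338.93506494 222.32467532] [334 215  11  16 154]
expect (np.float64(316.56409246339615), np.float64(208.64189811080308))
expect (np.float64(316.6022666647853), np.float64(198.3426246481941))Traceback (most recent call last):
  File "<stdin>", line 11, in <module>
  File "h.py", line 19, in blob
    n,l,s,ce=cv2.connectedComponentsWithStats(w);i=1+np.argmax(s[1:,4]);return ce[i],s[i]
                                                     ~~~~~~~~~^^^^^^^^^
    return _wrapfunc(a, 'argmax', axis=axis, out=out, **kwds)
    return bound(*args, **kwds)
ValueError: attempt to get argmax of an empty sequence
```

View pics/w4.png

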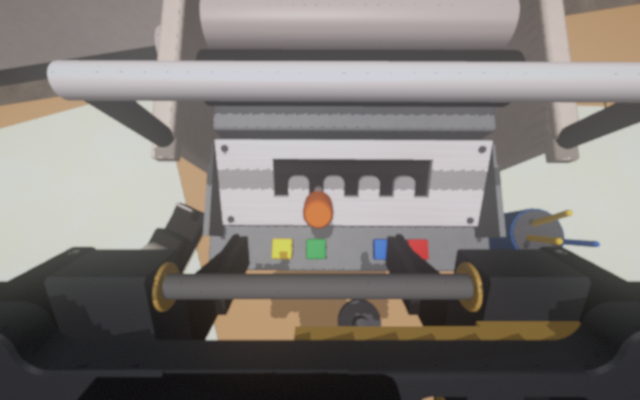

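The knob is at (318,210), against (317,209) expected for fully home. It sits directly above the green tile at (316,249), and the gripper is clear of everything. I'm handing in.

```bash
python3 -c "
from bench import ctrl
print(ctrl.close_job())"
```

```text
the job is handed in; nothing more can be done
None
```

The lever is fully home in the notch over the green tile and released, with the gripper backed clear, no contact with the loose objects, and the job handed in at about 10 s on the robot's clock (the hand-in returned no verdict).

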